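Add a slotted weight to the force-cell calibration stack

ROBOT

A 6-joint arm with a two-finger parallel gripper is mounted at the origin on a cart in front of the work surface, level with it; the furniture and walls round the work are solid. World frame = base frame: x ahead of the robot, y to its left, z up, the work surface at z = 0. Lengths are in m, angles in rad, forces in N, time in s.
With the tool pointing down it reaches from about 0.3 to 0.825 m from the base axis. Payload 5.4 kg.
Tool frame: the origin (TCP) lies at the very end of the fingers, on their centre line; the grasp point (between the pads) lies 19 mm behind it; z points along the fingers, y is the line along which they close (so a half turn about z gives the same grasp; the last joint's range is limited). The gripper opens to 92 mm and grips with 3 to 60 N. Pads are 20 mm wide; open, the fingers measure 128 mm over their backs; the gripper's body (75 mm by 189 mm) begins 69 mm behind the grasp point.
Start: joints at [0.973, 0.158, 1.597, -0, 1.386, -0.21], TCP at [0.217, 0.532, 0.215] pointing down, gripper open.
Joint ranges: [-2.91, 2.91], [-0.94, 2.29], [0.18, 2.7], [-1.29, 4.43], [0.17, 2.64], [-3, 3]. Speed limits (rad/s): [2.57, 2.57, 3.14, 3.14, 3.14, 3.14].

INTERFACE

Orientations are given as a rotation vector (axis times angle).
In Python, from workcell import bot gives the robot as it stands. Calls block until the motion is done:
- bot.goto(position, orientation): joint-space move of the TCP to a pose.
- bot.line_to(position, rot=None, max_speed=0.15): straight line of the TCP; rot=None keeps the orientation; max_speed is the mean speed in m/s.
- bot.set_joints(angles): joint-space move.
- bot.set_gripper(opening, newtons=None): opening from 0.0 (shut) to 1.0 (fully open); newtons is the grip in N (None keeps the last); returns when the fingers have stopped.
- bot.hold(seconds).
- bot.inverse_kinematics(position, orientation): joint angles nearest the present ones, or None.
- bot.read_camera(name): name is "scene" or "top" or "wrist"; returns a dict with "pixels" (400x640x3 uint8, blue, green, red), "fx", "fy", "cx", "cy" (pixels), "R" (3x3) and "t" (3): a world point X has camera coordinates R X + t. Camera axes: x right, y down, z forward; pixel columns grow to the right and rows downward; lengths in m; the calibration is good to about 2 mm. A picture is of the moment at which its call begins. There is no depth.
A pose or a line that the arm cannot do raises bot.MotionError and nothing moves.
- bot.job_done(): hands the job in; it is judged then, once.
Readings, each from a call of its own:
- bot.current_clock(): time.
- bot.current_joints(): joint angles.
- bot.current_joint_vel(): joint speeds.
- bot.current_effort(): joint torques, N m.
- bot.current_ee_pos(): TCP position.
- bot.current_tool_rot(): TCP orientation.
- bot.current_contact_force(): force on the tool from outside, world axes, zero at the start.
- bot.current_ft_torque(): the same for the moment, N m.
- bot.current_opening(): opening from 0.0 (shut) to 1.0 (fully open).
- bot.current_grip_force(): force on a finger pad.
Only numpy, scipy, OpenCV 4.12 (cv2) and the standard library are available. Lean on these libraries where they do the work, as an engineer would, in place of code of your own. Each camera call takes 0.05 s, during which the arm holds its last target. There are 200 camera calls.

TASK

Add the loose slotted steel weight to the stack on the calibration stand: slide it sideways onto the thin neck of the stem, with its slot facing the opposite way from the slot of the weight already there, then lower it over the stem's shoulder until it lies flat on that weight, and let go. The stem stands on a delicate force cell and is not exactly where the stand says, so find it by feel: never push hard against it, and do not drop the weight onto it. Leave the beaker, the vial and the amber bottle where they stand.

Things in the scene. Friction and masses are not known exactly. Their poses are not given: they have to be found in the camera images.
- weight: Loose slotted steel weight on the beige worktop panel: disc 64 mm diameter, 14 mm thick, 0.18 to 0.29 kg, two grip flats 58 mm apart at its y = +-29 mm, 27 mm long. Origin: centre of underside, z up. Keyhole right through: 16.4 mm round hole at the centre, 9 mm wide slot from it along +x out through the rim; the mouth flares at 45 degrees from 9 mm (x = 22 mm) to 24 mm wide (x = 30 mm).
- slot_mouth (a point): The middle of the slot's mouth on the loose weight, 30 mm from its centre along its +x, at half its thickness.
- stand: Calibration stand fixed in the black recess: 110 x 90 mm aluminium base plate, cross-slide, grey force cell, and on it an upright stem with a pan and one 60 mm slotted weight. Origin: centre of the underside (recess floor, 12 mm lower than the beige panel), z up. The earlier weight's slot opens along the stand's -x, so the new weight's slot must open along the stand's +x.
- beaker: Small glass beaker, 43 mm diameter, 56 mm high, a bystander. Origin: centre of its underside.
- vial: Screw-cap sample vial, 20 mm diameter, 54 mm high, a bystander. Origin: centre of its underside.
- amber_bottle: Small amber bottle, 52 mm diameter, 108 mm high, a bystander. Origin: centre of its underside.
- stack_top (a point): Point on the stand's z axis 54 mm above its origin, the height of the earlier weight's top face, where the new weight's underside (its origin) comes to rest. From there the stem's shoulder, 13 mm diameter, rises 8 mm (to 62 mm): too thick for the slot, it fits the hole.
- neck_nominal (a point): Point on the stand's z axis 77 mm above its origin, mid-neck. Neck 6 mm diameter from 62 to 92 mm, above it a 22 mm head up to 104 mm, too big for the hole. The cross-slide is shifted by an unknown amount: the upright stem (and its weight) really stands up to 9 mm off this axis along the stand's x and up to 9 mm along its y, clamped there: it does not give way.

How it is judged:
By the outcome, as a careful person would: the job done as asked, in the order asked, and still so for the second after the job is handed in, with the robot touching nothing.
It also fails if it takes over 58 s, if anything falls off the work surface, if the arm or the gripper's body presses on something with over 40 N, if the wrist force passes 120 N, or if a joint passes its speed limit or range.

## Working session

There is one attempt and no reset: what is moved stays moved. The work goes in short steps, each a Python script; the robot and the scene stay as the last script left them, time stands still between calls to the robot, and variables do not carry over. Pictures are saved under pics/ and viewed, at most 10 in all, crops included, and the job is handed in when it is done.

```bash
mkdir -p pics; ls; python3 - <<'E'
from workcell import bot
import cv2,numpy as np
for n in("top","scene"):
    c=bot.read_camera(n); cv2.imwrite(f"pics/{n}0.png",c["pixels"]); np.set_printoptions(precision=4,suppress=True)
    print(n,c["fx"],c["cx"],c["cy"],c["R"].tolist(),(-c["R"].T@c["t"]))
print(bot.current_clock(),bot.current_tool_rot())
E
```

```text
pics
top 450.05838885368985 319.69170922855534 197.17271052099005 [[-0.22789685826862444, -0.9736481813759345, 0.008499464372888937], [-0.9368282189423343, 0.21688291469734566, -0.2744352191423649], [0.26535996341691126, -0.07050546231122383, -0.9615680265065265]] [0.3964 0.0263 0.9303]
scene 510.4287699816901 327.8577675379218 195.27080756081008 [[-0.8112490748529148, 0.5846564648485687, -0.007194210246070743], [0.4689655883417286, 0.6432733834428752, -0.6052029668675233], [-0.34920798315844226, -0.49434418401022007, -0.7960387002110408]] [0.9334 0.39   0.7739]
0.1 [-0.6052 -3.0821  0.0025]
```

View pics/top0.png

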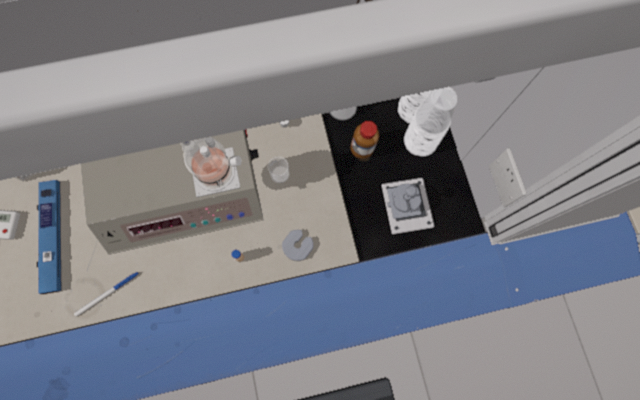

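View pics/scene0.png

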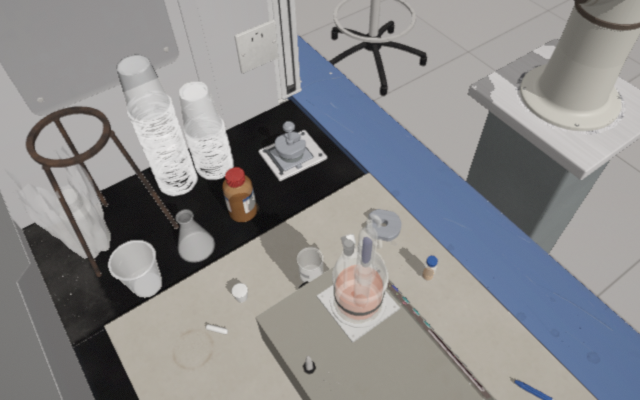

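```bash
cat > h.py <<'E'
import numpy as np,cv2
from workcell import bot
np.set_printoptions(precision=4,suppress=True)
def cast(c,px,z):
    R=np.array(c["R"]);t=np.array(c["t"]);o=-R.T@t
    px=np.atleast_2d(px).astype(float)
    d=np.c_[(px[:,0]-c["cx"])/c["fx"],(px[:,1]-c["cy"])/c["fy"],np.ones(len(px))]@R
    return o+d*((z-o[2])/d[:,2])[:,None]
def proj(c,X):
    p=np.atleast_2d(X)@np.array(c["R"]).T+c["t"]
    return np.c_[p[:,0]/p[:,2]*c["fx"]+c["cx"],p[:,1]/p[:,2]*c["fy"]+c["cy"]]
def crop(im,x,y,w,h,k): return cv2.resize(im[y:y+h,x:x+w],None,fx=k,fy=k,interpolation=cv2.INTER_CUBIC)
E
python3 - <<'E'
from h import *
c=bot.read_camera("top");s=bot.read_camera("scene")
a=c["pixels"];b=s["pixels"]
im=np.vstack([np.hstack([crop(a,372,166,76,56,5),crop(a,265,215,76,56,5)]),np.hstack([crop(b,255,110,76,56,5),crop(b,350,195,76,56,5)])])
cv2.imwrite("pics/crop1.png",im)
for p,z in(((297,245),.014),((315,237),.014),((279,170),.03),((236,255),.054),((364,140),.06),((408,206),0.04)): print(p,cast(c,p,z))
E
```

```text
(297, 245) [[0.5603 0.0278 0.014 ]]
(315, 237) [[ 0.5681 -0.0119  0.014 ]]
(279, 170) [[0.7224 0.0305 0.03  ]]
(236, 255) [[0.5608 0.1478 0.054 ]]
(364, 140) [[ 0.7366 -0.156   0.06  ]]
(408, 206) [[ 0.5829 -0.211   0.04  ]]
```

View pics/crop1.png

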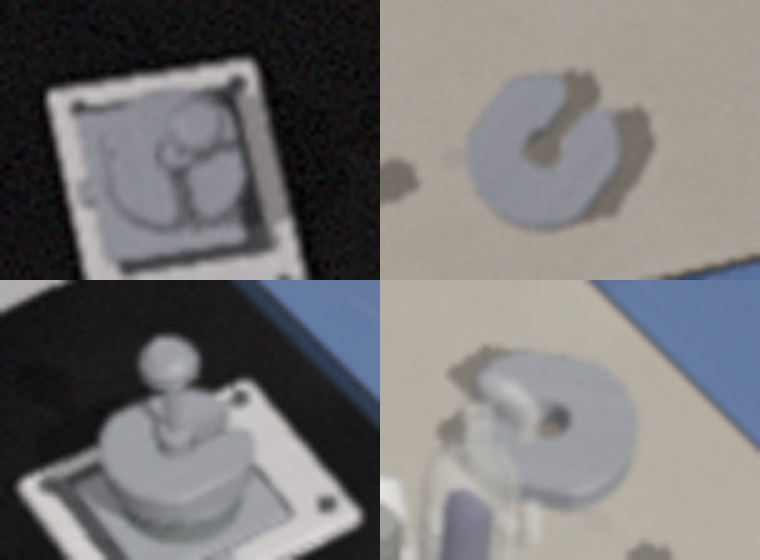

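```bash
cat >> h.py <<'E'
from scipy.spatial.transform import Rotation as Ro
def down(a): 
    c,s=np.cos(a),np.sin(a); return Ro.from_matrix(np.array([[c,s,0],[s,-c,0],[0,0,-1]])).as_rotvec()
E
python3 - <<'E'
from h import *
c=bot.read_camera("top")
p=cast(c,[(297.6,245),(305,234)],.014);d=p[1]-p[0];aw=np.arctan2(d[1],d[0])
q=cast(c,[(372+47/5,166+90/5),(372+257/5,166+62/5)],-.002);print("plate far edge",q)
e=q[1]-q[0];as_=np.arctan2(e[1],e[0])+np.pi/2
print(p,np.degrees(aw),np.degrees(as_),"wall",cast(c,[(490,240),(520,190)],0))
for k in(0,np.pi):
  for a,x in((aw,[.56,.028,.2]),(as_,[.583,-.211,.2])):
    print(k,bot.inverse_kinematics(x,down(a+k)))
E
```

```text
plate far edge [[ 0.6524 -0.1796 -0.002 ]
 [ 0.6441 -0.2725 -0.002 ]]
[[0.56   0.0266 0.014 ]
 [0.5789 0.0068 0.014 ]] -46.28473423895698 -5.113387244702904 wall [[ 0.4814 -0.369   0.    ]
 [ 0.5709 -0.4687  0.    ]]
0 [-0.1655  0.1328  1.6548  0.      1.3541  2.2131]
0 [-0.5419  0.2837  1.4797 -0.      1.3782  1.1182]
3.141592653589793 [-0.1655  0.1328  1.6548  0.      1.3541 -0.9285]
3.141592653589793 [-0.5419  0.2837  1.4797  0.      1.3782 -2.0234]
```

```bash
python3 - <<'E'
from h import *
k=np.pi
bot.goto([.583,-.205,.25],down(np.radians(-5.1)+k))
w=bot.read_camera("wrist");cv2.imwrite("pics/ws.png",w["pixels"]);np.savez("ws.npz",**w)
print(bot.current_clock(),-w["R"].T@w["t"],w["R"],w["fx"],bot.current_ee_pos())
bot.goto([.560,.0266,.16],down(np.radians(-46)+k))
w=bot.read_camera("wrist");cv2.imwrite("pics/ww.png",w["pixels"]);np.savez("ww.npz",**w)
print(bot.current_clock())
E
python3 -c "
import cv2,numpy as np
cv2.imwrite('pics/wb.png',cv2.resize(np.hstack([cv2.imread('pics/ws.png'),cv2.imread('pics/ww.png')]),None,fx=.62,fy=.62))"
```

```text
3.1917 [ 0.5117 -0.1962  0.4207] [[ 0.0886  0.9961  0.0007]
 [ 0.9622 -0.0858  0.2586]
 [ 0.2576 -0.0222 -0.966 ]] 289.7328428878628 [ 0.5832 -0.2042  0.25  ]
4.25
```

View pics/wb.png

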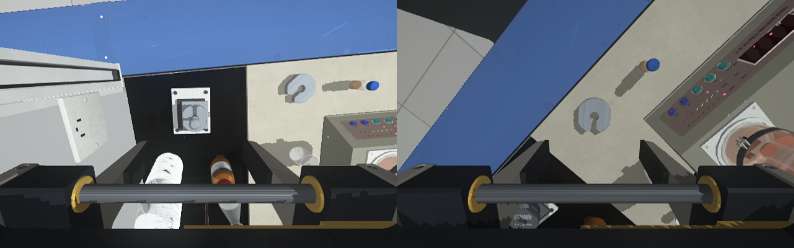

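```bash
python3 - <<'E'
from h import *
w=dict(np.load("ww.npz"));s=dict(np.load("ws.npz"))
im=w["pixels"]
hsv=cv2.cvtColor(im,cv2.COLOR_BGR2HSV)
b,g,r=[im[:,:,i].astype(int) for i in range(3)]
m=((b-r)>-4)&(g>70); m=m.astype(np.uint8)*255
m[:, :270]=0;m[:,380:]=0;m[:130]=0;m[240:]=0
cs,_=cv2.findContours(m,cv2.RETR_EXTERNAL,cv2.CHAIN_APPROX_NONE)
k=max(cs,key=cv2.contourArea)
X=cast(w,k[:,0],.014)
(cx,cy),R=cv2.minEnclosingCircle(X[:,:2].astype(np.float32)*1000);print("circ",cx,cy,R)
h=cv2.convexHull(k,returnPoints=False)
d=cv2.convexityDefects(k,h);d=d[d[:,0,3].argmax(),0]
P=cast(w,k[[d[0],d[1],d[2]],0],.014);print(P,"mouth",(P[0]+P[1])/2)
v=(P[0]+P[1])/2-[cx/1000,cy/1000,.014];print(np.degrees(np.arctan2(v[1],v[0])),np.linalg.norm(v))
cv2.drawContours(im,[k],-1,(0,0,255),1)
cv2.imwrite("pics/c2.png",np.hstack([crop(im,280,150,75,75,5),crop(s["pixels"],265,130,80,75,5)]))
E
```

```text
circ 559.4637451171875 29.16199493408203 33.00395965576172
[[ 0.5681 -0.0026  0.014 ]
 [ 0.5888  0.014   0.014 ]
 [ 0.5562  0.0361  0.014 ]] mouth [0.5784 0.0057 0.014 ]
-51.03670425900156 0.03018437048653938
```

View pics/c2.png

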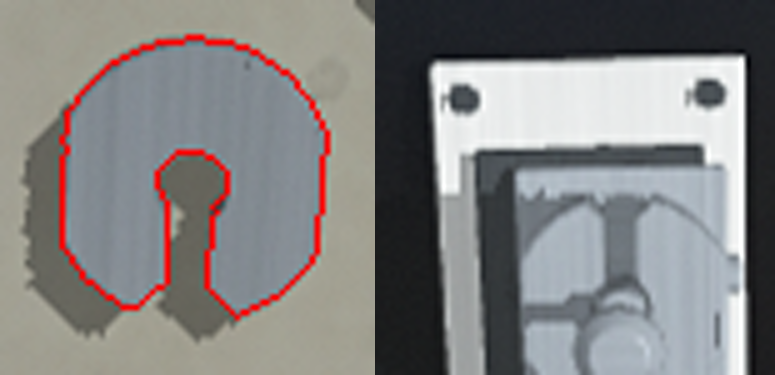

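```bash
python3 - <<'E'
from h import *
w=dict(np.load("ww.npz"));s=dict(np.load("ws.npz"))
L=cast(w,[(280+66/5,150+150/5),(280+62/5,150+245/5),(280+328/5,150+145/5),(280+319/5,150+252/5)],.014)
for a,b in((0,1),(2,3)):
  v=L[b]-L[a];print("flat",np.degrees(np.arctan2(v[1],v[0])),L[a],L[b])
t=bot.read_camera("top");sc=bot.read_camera("scene")
obs=[(s,(314.6,199.5)),(t,(412,191)),(sc,(288.6,126.4))]
A=[];B=[]
for c,p in obs:
  print("head@.086",cast(c,p,.086))
  P=np.c_[c["R"],c["t"]];n=[(p[0]-c["cx"])/c["fx"],(p[1]-c["cy"])/c["fy"]]
  for i in(0,1): r=n[i]*P[2]-P[i];A.append(r[:3]);B.append(-r[3])
print("tri",np.linalg.lstsq(np.array(A),np.array(B),rcond=None)[0])
q=cast(s,[(276,142.4),(339,141)],-.002);e=q[0]-q[1];print(q,np.degrees(np.arctan2(e[1],e[0])),np.linalg.norm(e))
print("slot mid@.042",cast(s,[(314,171)],.042))
im=s["pixels"]
cv2.imwrite("pics/c3.png",crop(im,255,130,110,100,5))
E
```

```text
flat -49.65262088053911 [0.5347 0.0154 0.014 ] [ 0.5489 -0.0014  0.014 ]
flat -49.33851385619298 [0.5759 0.0567 0.014 ] [0.592  0.0379 0.014 ]
head@.086 [[ 0.6012 -0.2085  0.086 ]]
head@.086 [[ 0.6008 -0.2149  0.086 ]]
head@.086 [[ 0.5961 -0.2133  0.086 ]]
tri [ 0.5991 -0.21    0.0921]
[[ 0.5352 -0.2591 -0.002 ]
 [ 0.5413 -0.1688 -0.002 ]] -93.83553218858336 0.09040752737814266
slot mid@.042 [[ 0.5741 -0.2073  0.042 ]]
```

View pics/c3.png

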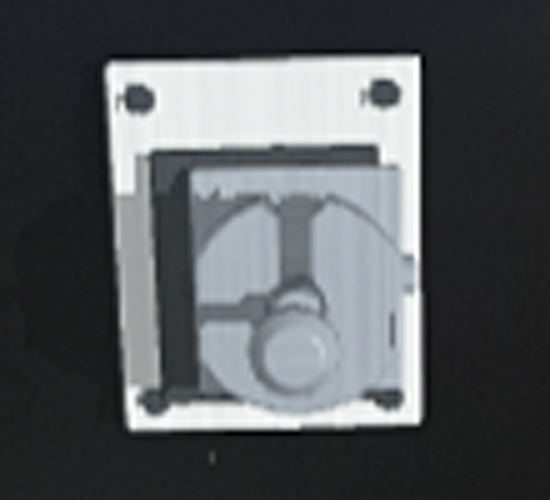

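```bash
python3 - <<'E'
from h import *
s=dict(np.load("ws.npz"))
q=cast(s,[(276,142.4),(339,141),(339,214.4),(281,216)],-.002)
f=lambda v:np.degrees(np.arctan2(v[1],v[0]))
print("yaw x edges",f(q[3]-q[0]),f(q[2]-q[1]),"y edges",f(q[1]-q[0])-90,f(q[2]-q[3])-90,"centre",q.mean(0))
a=np.radians(-49.5);r=down(a+np.pi)
c=[.5598,.0292]
bot.goto(c+[.06],r); bot.line_to(c+[.0035],max_speed=.08)
print("F",bot.current_contact_force())
bot.set_gripper(0.4,25)
print(bot.current_opening(),bot.current_grip_force(),bot.current_ee_pos(),bot.current_contact_force())
bot.line_to(c+[.12])
bot.hold(.2);print(bot.current_opening(),bot.current_grip_force(),bot.current_contact_force(),bot.current_clock())
w=bot.read_camera("wrist");cv2.imwrite("pics/g.png",crop(w["pixels"],150,80,340,220,2));np.savez("wg.npz",**w)
E
```

```text
yaw x edges -3.2959520127330335 -4.0305344311323426 y edges -3.8355321885833575 -3.4370843210311364 centre [ 0.5936 -0.2175 -0.002 ]
F [-13.3925  -1.0013  22.203 ]
0.6260894706500321 26.943553302262444 [0.5611 0.0285 0.0048] [-3.2711 -1.8655 11.9417]
0.6258606888464711 24.999832221656106 [-0.6648  0.487  -2.8191] 7.425
```

View pics/g.png

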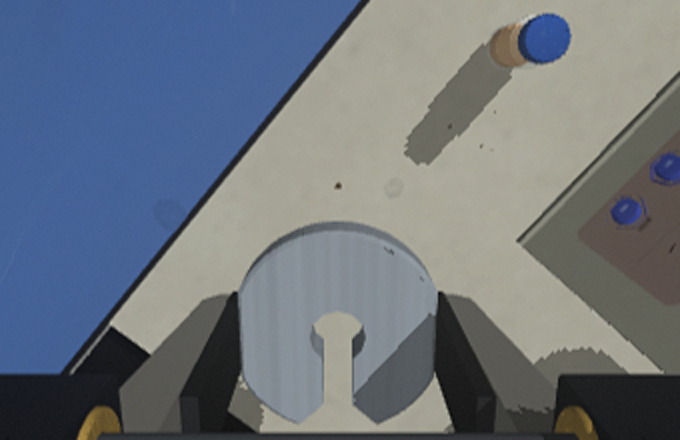

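```bash
cat >> h.py <<'E'
def seg(w,z):
    im=w["pixels"];b,g,r=[im[:,:,i].astype(int) for i in range(3)]
    m=(((b-r)>-4)&(g>70)&(b-r<40)).astype(np.uint8)*255
    m[:, :262]=0;m[:,375:]=0;m[:185]=0;m[292:]=0
    k=max(cv2.findContours(m,cv2.RETR_EXTERNAL,cv2.CHAIN_APPROX_NONE)[0],key=cv2.contourArea)
    return k,cast(w,k[:,0],z)
E
python3 - <<'E'
from h import *
c=bot.current_ee_pos()[:2].tolist()
F0=bot.current_contact_force()
bot.line_to(c+[.010],max_speed=.12)
z=.008
while z>.001:
    bot.line_to(c+[z],max_speed=.02);f=bot.current_contact_force()-F0
    if f[2]>4: break
    z-=.0007
print("touch",z,bot.current_ee_pos(),f,bot.current_clock())
bot.set_gripper(.75)
print("open",bot.current_contact_force())
e=bot.current_ee_pos()
zt=z+.003
bot.line_to(c+[zt],max_speed=.05)
print("up",bot.current_contact_force(),bot.current_ee_pos())
bot.set_gripper(.4,25)
print(bot.current_opening(),bot.current_ee_pos(),bot.current_contact_force())
bot.line_to(c+[.12]);bot.hold(.2)
print(bot.current_opening(),bot.current_contact_force(),bot.current_ft_torque(),bot.current_clock(),bot.current_ee_pos())
w=bot.read_camera("wrist");np.savez("wg.npz",**w)
# hole centre, weight held; underside z guess
top=bot.current_ee_pos()[2]-.003+.014
k,X=seg(w,top)
e=bot.current_ee_pos()[:2];a=np.radians(-49.5);u=np.array([np.cos(a),np.sin(a)]);n=np.array([-u[1],u[0]])
d=(X[:,:2]-e)*1000
print("along slot",(d@u).min(),(d@u).max(),"across",(d@n).min(),(d@n).max())
im=w["pixels"].copy();cv2.drawContours(im,[k],-1,(0,0,255),1);cv2.imwrite("pics/g2.png",crop(im,250,170,140,125,4))
E
```

```text
touch 0.0045 [0.5594 0.0293 0.0049] [-1.2653  0.991   5.0976] 10.0417
open [0.2821 0.1514 2.2058]
up [ 0.3796 -0.5122 -0.0853] [0.559  0.0292 0.0075]
0.6304425058306201 [0.5589 0.0293 0.0073] [-0.0547 -0.0678 -0.033 ]
0.6253375841707598 [ 0.1173  1.0679 -2.926 ] [-0.0539  0.0217  0.0117] 12.075 [0.5584 0.0294 0.1188]
along slot -36.07711511829833 27.028490404870233 across -27.198901067404883 30.56535578446938
```

View pics/g2.png

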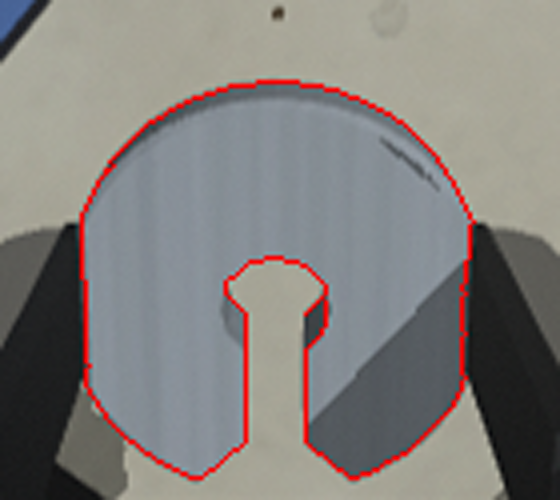

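```bash
cat >> h.py <<'E'
A=np.radians(-3.7);U=np.array([np.cos(A),np.sin(A),0]);N=np.array([-U[1],U[0],0]);STEM=np.array([.600,-.211,0])
def rd(F0):
    f=np.mean([bot.current_contact_force() for _ in range(3)],0)-F0
    return np.array([f@U,f@N,f[2]])
def pos(s,l,z): return (STEM+U*s+N*l+[0,0,z])
E
python3 - <<'E'
from h import *
r=down(A+np.pi)
bot.line_to([.556,.03,.14])
bot.goto(pos(-.048,0,.14),r)
bot.line_to(pos(-.048,0,.0655),max_speed=.12);bot.hold(.4)
F=[]
for i in range(6): F.append(bot.current_contact_force());bot.hold(.03)
F0=np.mean(F,0);print("F0",F0,np.std(F,0),bot.current_ee_pos()-pos(-.048,0,.0655),bot.current_clock())
np.save("F0.npy",F0)
s,l=-.048,0.
log=[]
while s<.012:
    st=.0015 if s<-.036 else .001
    s+=st
    bot.line_to(pos(s,l,.0655),max_speed=.02)
    f=rd(F0);log.append((s*1000,l*1000,*f))
    if np.abs(f[1])>1.5: l+=np.sign(f[1])*.0006; bot.line_to(pos(s,l,.0655),max_speed=.02);f=rd(F0);log.append((s*1000,l*1000,*f))
    if f[0]<-2.5 and abs(f[1])<1.5 and s>-.01: break
    if np.abs(f).max()>6: break
print(np.round(np.array(log),2));print(bot.current_clock(),s,l,bot.current_ee_pos()-pos(s,l,.0655))
w=bot.read_camera("wrist");np.savez("wi.npz",**w)
E
```

```text
F0 [-0.1931  0.244  -2.4245] [0.3835 0.4342 0.717 ] [-0. -0.  0.] 14.8917
[[-46.5    0.    -0.34  -0.16   0.56]
 [-45.     0.     0.44  -0.24   0.08]
 [-43.5    0.    -0.17  -0.06  -0.02]
 [-42.     0.    -0.52  -0.58  -0.09]
 [-40.5    0.    -0.64   0.64   0.35]
 [-39.     0.     0.22  -0.88   0.11]
 [-37.5    0.     0.71   0.02  -0.34]
 [-36.     0.     1.11  -0.    -0.31]
 [-35.     0.    -0.45  -0.42   0.6 ]
 [-34.     0.    -0.27  -0.52   0.37]
 [-33.     0.     0.31  -0.09   0.5 ]
 [-32.     0.    -0.15   0.2    0.15]
 [-31.     0.     0.91   0.73   0.65]
 [-30.     0.     1.    -0.37   0.72]
 [-29.     0.    -0.12  -0.09   0.27]
 [-28.     0.     0.76  -0.66  -0.41]
 [-27.     0.    -0.67  -0.21   0.85]
 [-26.     0.    -0.6   -0.43  -0.13]
 [-25.     0.    -0.06  -0.34   0.27]
 [-24.     0.    -0.48   0.1   -0.47]
 [-23.     0.    -0.13  -0.02  -0.56]
 [-22.     0.     0.58   0.23   0.92]
 [-21.     0.     0.86  -0.56   0.86]
 [-20.     0.     1.22   0.21   1.07]
 [-19.     0.    -0.78   0.2    0.04]
 [-18.     0.     1.09  -0.4   -0.63]
 [-17.     0.     0.12  -0.61   0.38]

[... 233 characters left out ...]
.     0.     0.41  -0.3    0.02]
 [ -9.     0.    -0.68   0.46   0.38]
 [ -8.     0.     0.45  -0.63   0.55]
 [ -7.     0.     0.53  -0.14   0.31]
 [ -6.     0.     0.22  -0.42   0.15]
 [ -5.     0.     0.77   0.34  -0.38]
 [ -4.     0.    -0.05  -0.16   0.55]
 [ -3.     0.    -0.56  -0.29  -0.14]
 [ -2.     0.    -0.26   0.29   0.53]
 [ -1.     0.    -0.28  -0.49   0.5 ]
 [  0.     0.     0.51   0.18   0.45]
 [  1.     0.     0.05  -0.43   1.25]
 [  2.     0.     0.24  -0.46  -0.27]
 [  3.     0.     0.44  -0.25   0.81]
 [  4.     0.    -0.19  -0.12   0.65]
 [  5.     0.    -0.76  -0.59   0.46]
 [  6.     0.    -4.57  -0.06   2.42]]
27.3917 0.006000000000000035 0.0 [-0.0009  0.0001 -0.0002]
```

```bash
python3 - <<'E'
from h import *
F0=np.load("F0.npy");z=.0655
def avg(n=4):
    o=[]
    for _ in range(n): o.append(rd(F0));bot.hold(.015)
    return np.mean(o,0)
bot.line_to(pos(-.013,0,z),max_speed=.03);bot.hold(.1);b=avg(8);print("base",b)
c=[]
for sg in(1,-1):
    l=0
    while abs(l)<.0035:
        l+=sg*.0004;bot.line_to(pos(-.013,l,z),max_speed=.02);f=avg()-b
        if -sg*f[1]>1.6: break
    e=(bot.current_ee_pos()-STEM)@N;c.append(e);print(sg,l,e,f)
    bot.line_to(pos(-.013,0,z),max_speed=.03)
l=np.mean(c);print("gap",c[0]-c[1],"centre l",l,bot.current_clock())
np.save("l.npy",l)
bot.line_to(pos(-.013,l,z),max_speed=.03);bot.line_to(pos(0,l,z),max_speed=.03)
bot.hold(.1);b=avg(8);print(b)
E
```

```text
base [ 0.4869 -0.2834  0.324 ]
1 0.0016 0.0010430616841469037 [-0.2896 -3.5736 -1.1211]
-1 -0.0028000000000000004 -0.0023988738559539684 [0.006  3.1483 0.5537]
gap 0.003441935540100872 centre l -0.0006779060859035324 32.4417
[ 0.1046 -0.2905  0.0395]
```

```bash
python3 - <<'E'
from h import *
F0=np.load("F0.npy");l=float(np.load("l.npy"));s=0.
def avg(n=3):
    o=[]
    for _ in range(n): o.append(rd(F0));bot.hold(.01)
    return np.mean(o,0)
b=avg(6);z=.0655;log=[]
bot.line_to(pos(s,l,.060),max_speed=.03);z=.060
while z>.046:
    z-=.0008 if z>.0515 else .0004
    bot.line_to(pos(s,l,z),max_speed=.02);f=avg()-b;log.append((z*1000,*f))
    if f[2]>2.2 or np.abs(f[:2]).max()>4: break
print(np.round(log,2));print(bot.current_ee_pos(),bot.current_ft_torque(),bot.current_clock())
w=bot.read_camera("wrist");np.savez("wl.npz",**w)
E
```

```text
[[59.2  -0.57  0.08  0.48]
 [58.4   0.05  0.2   0.29]
 [57.6  -0.14 -0.05  0.01]
 [56.8  -0.54  0.16  0.55]
 [56.    0.36 -0.02  0.14]
 [55.2  -0.2   0.21  0.04]
 [54.4  -0.05 -0.18 -0.39]
 [53.6  -0.23 -0.09 -0.68]
 [52.8  -0.17  0.04  0.23]
 [52.   -0.5  -0.03 -0.05]
 [51.2  -0.09  0.03  0.36]
 [50.8  -0.53  0.04  0.3 ]
 [50.4  -0.17 -0.2   0.76]
 [50.   -0.29 -0.61 -0.28]
 [49.6  -0.34  0.18  0.45]
 [49.2   0.36  0.13  0.59]
 [48.8  -1.18  0.74  3.69]]
[ 0.6001 -0.2117  0.0492] [0.0901 0.2599 0.0374] 38.5667
```

```bash
python3 - <<'E'
from h import *
p=bot.current_ee_pos()
bot.set_gripper(.8,10)
print(bot.current_contact_force(),bot.current_opening())
bot.line_to([p[0],p[1],.17],max_speed=.08)
bot.goto(pos(-.02,0,.25),down(np.radians(-5.1)+np.pi));bot.hold(.2)
w=bot.read_camera("wrist");t=bot.read_camera("top");s=bot.read_camera("scene")
cv2.imwrite("pics/fin.png",np.vstack([np.hstack([crop(w["pixels"],255,130,100,75,4),crop(s["pixels"],240,100,100,75,4)]),np.hstack([crop(t["pixels"],360,150,100,75,4),cv2.resize(s["pixels"],(400,300))])]))
print(bot.current_clock())
E
```

```text
[-0.1866  0.8804 -0.2008] 0.8018861869879504
41.4833
```

View pics/fin.png

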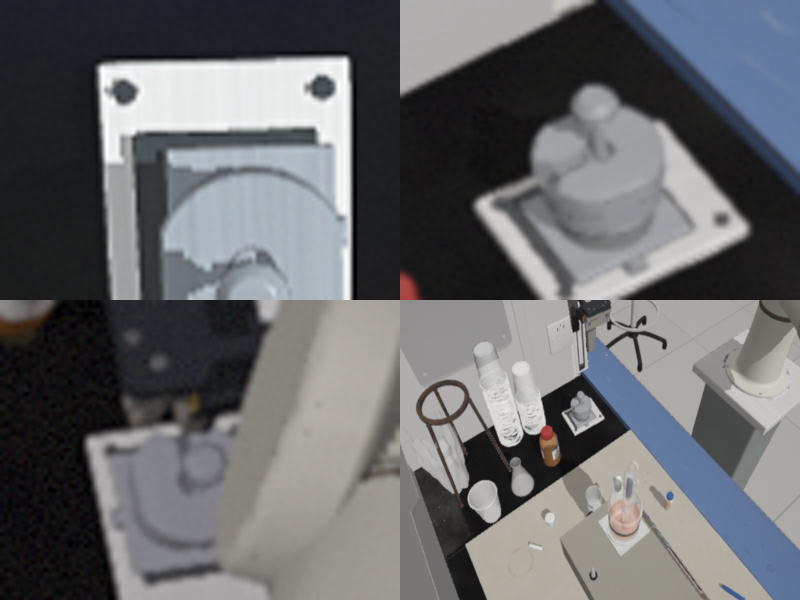

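The picture shows the new weight flat on the earlier one. Its slot faces away from the robot, opposite to the earlier slot, and the beaker, vial and bottle haven't moved. The stem head is at about (594,100) in the scene crop. Handing in.

```bash
python3 -c "
from workcell import bot
print(bot.job_done())"
```

```text
the job is handed in; nothing more can be done
None
```

The loose weight is flat on the earlier one with its slot facing the opposite way, released, and the job is handed in at about 41.5 s; I kept probing contacts on the stem to about 5 N, and the one harder contact was about 26 N of fingertips on the worktop panel at the first grasp.

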